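# Ease the charging box lid over its balance point and hold it just below

### The arm

A 7-joint arm with a two-finger parallel gripper is mounted at the origin on the work surface. World frame = base frame: x ahead of the robot, y to its left, z up, the work surface at z = 0. Lengths are in m, angles in rad, forces in N, time in s.
With the tool pointing down it reaches from about 0.425 to 0.8 m from the base axis. Payload 8.3 kg.
Tool frame: the origin (TCP) lies midway between the tips of the shut fingers; the grasp point (between the pads) lies 19 mm behind it; x points along the fingers, y is the direction in which the jaws open and shut, and the axes are right-handed (so a half turn about x gives the same grasp; the last joint's range is limited). The gripper opens to 85 mm and grips with 20 to 120 N. Pads are 22 mm wide; open, the fingers measure 114 mm over their backs; the gripper's body (76 mm by 85 mm) begins 54 mm behind the grasp point. The pads swing forward as they close: fully open they stand 13 mm farther back than shut.
Start: joints at [1.214, 0.383, 0.016, 1.37, -0.006, 1.388, -0.046], TCP at [0.181, -0.598, 0.231] pointing down, gripper open.
Joint ranges: [-2.95, 2.95], [-0.25, 2.06], [-1.52, 1.56], [0.18, 2.33], [-1.44, 4.58], [0.02, 2.06], [-3.01, 3.01]. Speed limits (rad/s): [2.39, 2.39, 3.01, 3.01, 3.14, 3.14, 3.14].

### API

Orientations are given as a rotation vector (axis times angle).
In Python, from station import bot, cams, nets gives the robot as it stands.
- The arm moves only by the shell command python3 -m creep 'ROWS'. ROWS is JSON, a list of rows, each an object with "travel": the shift along the tool's x, y, z in m, a list of three; "yaw": the turn about the tool's x in rad; "claw": the finger opening in m, from 0 to 0.0854. A call has 1 to 5 rows; each row is the pose to reach, as a shift and turn from the pose commanded when the call began, along the tool's axes at that moment; what a row does not reach only later rows make up. A row lasts 1/10 s, in which the tool goes at most 50 mm and 8.59 degrees, less where a joint would pass 70% of its speed; a pose out of reach is approached as far as the arm can. A call with a gripper value outside its range is refused whole. The fingers move at their own pace and stop on an object; the grip force is fixed at half the most. Time passes only in rows, so rows that repeat a pose let the fingers close. It gives the time, the measured TCP pose, the force and the opening at its end, in the units of the state.
- bot.sense(): the state, without advancing time (a new reading comes with each control period).
- cams.camera(name): name is "scene" or "top" or "wrist"; returns (picture, depth): 384x512x3 uint8, red, green, blue; 384x512 float32, m along the optical axis (not along the pixel's ray), 0 where there is no reading.
- cams.calibration(name): a dict with "camera_matrix" (3x3 intrinsics, pixels), "origin" and "rotation" of the camera in the world. Camera axes: x right, y down, z forward; pixel columns grow to the right and rows downward; lengths in m; the calibration is good to about 2 mm. The wrist camera is an equidistant fisheye: a pixel r from the principal point sees the ray r / f radians off the axis. A picture is of the moment at which its call begins: read the wrist's pose just before it. calibration takes no time and is no camera call; for the wrist camera it gives the pose at the moment of the call.
- bot.hand_in(): hands the job in, once; it reports no verdict.
Trained networks look in the newest picture that a camera, given by its name, has taken for a name from the list of things; names that differ only in an ending like _2 or _b are one class to them, and where a whole thing is asked for, a point or a joint stands for the part that bears it (a point fixed in the world has none). Each returns a list of dicts, best first, with "confidence" (0 to 1); they miss things now and then, are a little off and sometimes report something else, mostly with a low value. They report only what shows in the picture. A call takes as long as a camera call.
- nets.recognise(camera, name): "point" ([x, y, z] in m, in world coordinates, good to about 4 mm: the middle of the surface that is visible of it).
- nets.masks_of(camera, name): "region" (384x512 bool, what is visible of it).
The state is a dict: "time_s": time; "qpos": joint angles; "joint_vel": joint speeds; "joint_torque": joint torques, N m; "tcp_pos": TCP position; "eef_rot": TCP orientation; "contact_force": force on the tool from outside, world axes, zero at the start; "wrist_torque": the same for the moment, N m; "width": finger opening in m.
Only numpy, scipy, OpenCV 4.12 (cv2) and the standard library are available. Lean on these libraries where they do the work, as an engineer would, in place of code of your own. Each camera call takes 0.05 s, during which the arm holds its last target. There are 200 camera calls.

### The job

Test the lift springs of the battery charging box: take the lid by its bar handle and raise it smoothly until it is clearly past its balance point, keeping hold so that it neither flies open nor slams. Then ease it back down to just below the balance point, within about ten degrees of it, and finish still holding it there motionless so that the hinge springs can be adjusted; leave the things around the box where they are.

Things in the scene. Friction and masses are not known exactly. Their poses are not given: they have to be found in the camera images.
- bunker: Battery charging box: grey steel box fixed to the bench, 200 mm deep (x), 300 mm wide (y), 110 mm high, with an aluminium lid. Origin: centre of its underside; x points from the handle side (front) to the hinge side, z up. On each short side, near the hinge, stands a steel cheek plate 3 mm thick, 5 mm outside the wall, up to 175 mm above the bench.
- lid_hinge (a point): Middle of the lid's hinge line, at 100, 0, 112 mm in the box frame; the hinge line runs along the box's y axis. It does not move with the lid. Axes as the box.
- lid_handle (a point): Middle, on the axis, of the lid's bar handle: round dark steel bar, 12 mm thick, 96 mm long, parallel to the hinge, on thin end struts, 22 mm ahead of the lid's front edge, 35 mm above its top. It can turn between the fingers. At lid angle q it is 228 cos q - 45 sin q mm in front of the hinge line and 228 sin q + 45 cos q mm above it. Site x runs with the lid to the hinge, y along the bar.
- lid (a joint): Lid angle, rad: 0 shut, grows as the front edge rises, stop 1.5. Panel 206 x 302 x 10 mm, 0.9 kg, lift springs. Balance point 0.75 (43 degrees): below it the lid falls shut, above it the springs throw it open. Lifting from shut takes 1.2 N at the handle, less higher up. Clearly past: 0.85 or more; beyond 1.15, or faster than 2 rad/s, counts as flying or slamming. Just below: 0.58 to 0.72.
- battery: Black battery pack, 130 x 45 x 35 mm, lying on the bench beside the box. Bystander. Origin: centre of its underside.
- glue: White glue bottle, 44 mm in diameter, 100 mm high, standing beside the box. Bystander. Origin: centre of its underside.
- gearbox: Small aluminium gear motor standing on end, 56 mm in diameter, 70 mm high with its shaft, beside the box. Bystander. Origin: centre of its underside.
- balance_pin (a point): Dark pin, 8 mm in diameter, sticking 14 mm out of the left (+y) cheek plate, 85 mm from the hinge line; an equal pin is on the right plate. It marks the balance point: there the lid's underside is in line with the hinge and the pins. Fixed to the box; the point is on the pin's axis at the plate.

How it is judged:
On the way:
1. the lid is held past its balance point (0.85 rad or more) (value of joint lid above 0.84 rad and contact force between any of the fingers, the arm and bunker above 0.05 N), for 0.2 s.
At the end, for the whole second after the job is handed in: The lid is held still by the robot (touching it, turning slower than 0.05 rad/s) at 0.565 to 0.73 rad, just below its balance point of 0.75 rad, after having been held past 0.84 rad; battery, glue bottle and gear motor are within 30 mm of where they stood (value of joint lid between 0.565 and 0.73 rad and velocity of joint lid between -0.05 and 0.05 rad/s and contact force between any of the fingers, the arm and bunker above 0.05 N and distance of each of battery, glue, gearbox from where it was at the start of the episode below 0.03 m); the arm keeps its last pose, push and grip.
It fails at once if the lid flies open (beyond 1.15 rad) (value of joint lid above 1.15 rad).
It fails at once if the lid is thrown or slammed (faster than 2 rad/s) (velocity of joint lid above 2 rad/s or velocity of joint lid below -2 rad/s).
It fails at once if a bystander is pushed away (more than 30 mm) or tipped (distance of any of battery, glue, gearbox from where it was at the start of the episode above 0.03 m or angle between any of battery, glue, gearbox's own z axis and vertical above 0.5 rad).
It also fails if it takes over 40 s, if anything falls off the work surface, if the arm or the gripper's body presses on something with over 40 N, if the wrist force passes 120 N, or if a joint passes its speed limit or range.

## Working session

There is one attempt and no reset: what is moved stays moved. The work goes in short steps, Python scripts to look and compute and a shell command to move; the robot and the scene stay as the last step left them, time stands still between calls to the robot, and variables do not carry over. Pictures are saved under pics/ and viewed, about 8 in all and at most 12, crops included, and the job is handed in when it is done.

```bash
ls; mkdir -p pics; python3 - <<'E'
from station import bot,cams,nets
import cv2,numpy as np
s=bot.sense();print({k:np.round(v,3).tolist() for k,v in s.items()})
for c in ["scene","top"]:
    p,d=cams.camera(c);cv2.imwrite(f"pics/{c}0.png",p[:,:,::-1])
    for n in ["bunker","lid_hinge","lid_handle","balance_pin","battery","glue","gearbox"]:
        print(c,n,[(np.round(r["point"],3).tolist(),round(r["confidence"],2)) for r in nets.recognise(c,n)[:2]])
E
```

```text
pics
{'time_s': 0.0, 'qpos': [1.214, 0.384, 0.016, 1.371, -0.006, 1.388, -0.046], 'joint_vel': [0.0, 0.002, 0.001, 0.001, 0.001, -0.002, -0.001], 'joint_torque': [0.0, -62.759, 0.844, -37.182, 0.016, 0.014, 0.0], 'tcp_pos': [0.181, -0.598, 0.23], 'eef_rot': [2.064, 0.307, -2.065], 'contact_force': [-1.166, -0.358, -0.079], 'wrist_torque': [-0.004, 0.004, 0.034], 'width': 0.085}
scene bunker [([0.626, 0.092, 0.121], 0.92)]
scene lid_hinge []
scene lid_handle [([0.598, 0.08, 0.121], 0.58), ([0.411, 0.252, 0.058], 0.47)]
scene balance_pin [([0.625, 0.095, 0.123], 0.58)]
scene battery [([0.704, -0.116, 0.034], 0.72)]
scene glue [([0.408, 0.25, 0.058], 0.54)]
scene gearbox [([0.54, 0.311, 0.032], 0.68)]
top bunker [([0.595, 0.087, 0.123], 0.78), ([0.589, 0.076, 0.12], 0.5)]
top lid_hinge [([0.588, 0.077, 0.122], 0.7), ([0.397, 0.24, 0.071], 0.48)]
top lid_handle [([0.588, 0.079, 0.119], 0.74)]
top balance_pin [([0.596, 0.08, 0.122], 0.86)]
top battery [([0.692, -0.12, 0.037], 0.84)]
top glue [([0.395, 0.237, 0.069], 0.44)]
top gearbox [([0.523, 0.302, 0.031], 0.61)]
```

View pics/top0.png

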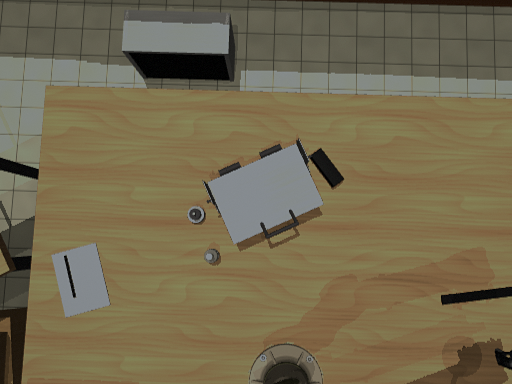

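View pics/scene0.png

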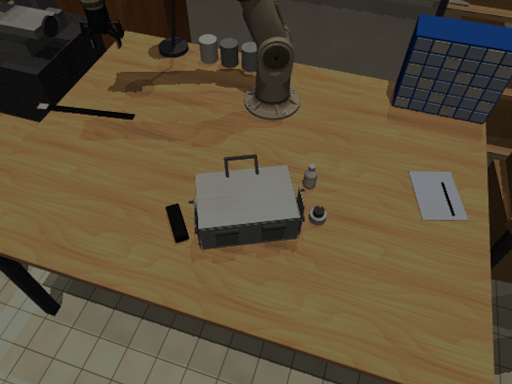

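The top view shows the grey lid with corners near (208,185), (300,143), (322,205) and (235,243). The handle bar runs from about (267,237) to (298,226) on the robot side. The battery is at (326,167), the gear motor at (196,214) and the glue at (211,256). The scene view agrees, with the front facing the robot.

```bash
cat > h.py <<'E'
from station import bot,cams,nets
import cv2,numpy as np
from scipy.spatial.transform import Rotation as R
def cloud(c):
    p,d=cams.camera(c);k=cams.calibration(c);K=np.array(k["camera_matrix"])
    v,u=np.mgrid[:384,:512]
    P=np.stack([(u-K[0,2])/K[0,0]*d,(v-K[1,2])/K[1,1]*d,d],-1)@np.array(k["rotation"]).T+np.array(k["origin"])
    return p,d,P
def show(s):
    print("t",round(s["time_s"],2),"tcp",np.round(s["tcp_pos"],4),"F",np.round(s["contact_force"],1),"w",round(float(s["width"]),4))
    print(np.round(R.from_rotvec(s["eef_rot"]).as_matrix(),3).tolist())
E
python3 - <<'E'
from h import *
show(bot.sense())
p,d,P=cloud("top")
lid=(abs(P[...,2]-.122)<.006)&(d>0)&(abs(P[...,0]-.6)<.25)&(abs(P[...,1]-.08)<.25)
n,l,st,_=cv2.connectedComponentsWithStats(lid.astype(np.uint8));i=1+np.argmax(st[1:,4])
q=P[l==i];print("z",np.median(q[:,2]),len(q))
r=cv2.minAreaRect((q[:,:2]*1000).astype(np.float32));print(r,cv2.boxPoints(r))
hb=(P[...,2]>.14)&(P[...,2]<.19)&(d>0)&(P[...,0]<.62)&(abs(P[...,0]-.5)<.12)&(abs(P[...,1]-.04)<.12)
q=P[hb];print(len(q));print(np.round(q[::max(1,len(q)//40)],3))
r=cv2.minAreaRect((q[:,:2]*1000).astype(np.float32));print(r)
E
```

```text
t 0.8 tcp [ 0.181  -0.5982  0.2313] F [0.5 0.4 0.9] w 0.0855
[[0.0, 0.29, -0.957], [0.0, -0.957, -0.29], [-1.0, -0.0, -0.0]]Traceback (most recent call last):
  File "<stdin>", line 3, in <module>
  File "h.py", line 7, in cloud
    P=np.stack([(u-K[0,2])/K[0,0]*d,(v-K[1,2])/K[1,1]*d,d],-1)@np.array(k["rotation"]).T+np.array(k["origin"])
      ~~~~~~~~~~~~~~~~~~~~~~~~~~~~~~~~~~~~~~~~~~~~~~~~~~~~~~~~~~~~~~~~~~~~~~~~~~~~~~~~~~^~~~~~~~~~~~~~~~~~~~~~
ValueError: operands could not be broadcast together with shapes (384,512) (3,)
```

```bash
sed -i 's/np.array(k\["rotation"\])/R.from_rotvec(k["rotation"]).as_matrix()/' h.py
python3 - <<'E'
from h import *
print(cams.calibration("top")); print(cams.calibration("wrist"))
p,d,P=cloud("top")
lid=(abs(P[...,2]-.122)<.006)&(d>0)&(abs(P[...,0]-.6)<.25)&(abs(P[...,1]-.08)<.25)
n,l,st,_=cv2.connectedComponentsWithStats(lid.astype(np.uint8));i=1+np.argmax(st[1:,4])
q=P[l==i];print("z",np.median(q[:,2]),len(q))
r=cv2.minAreaRect((q[:,:2]*1000).astype(np.float32));print(r,cv2.boxPoints(r))
hb=(P[...,2]>.14)&(P[...,2]<.19)&(d>0)&(abs(P[...,0]-.5)<.1)&(abs(P[...,1]-.04)<.12)
q=P[hb];print(len(q));print(np.round(q[::max(1,len(q)//40)],3).tolist())
r=cv2.minAreaRect((q[:,:2]*1000).astype(np.float32));print(r)
E
```

```text
{'camera_matrix': array([[442.39557218,   0.        , 264.42795619],
       [  0.        , 442.39557218, 191.19676889],
       [  0.        ,   0.        ,   1.        ]]), 'origin': array([0.45737332, 0.07973902, 1.4751201 ]), 'rotation': array([-2.20018349,  2.13609637, -0.10890541])}
{'camera_matrix': array([[297.31863964,   0.        , 255.90254948],
       [  0.        , 297.31863964, 192.89795606],
       [  0.        ,   0.        ,   1.        ]]), 'origin': array([ 0.25110756, -0.57537895,  0.37232855]), 'rotation': array([ 2.32205245, -1.72286975, -0.25981412])}
z 0.1219340198836325 6385
((599.1260375976562, 86.55014038085938), (228.20860290527344, 310.7867431640625), 25.6698055267334) [[ 428.96924    177.17885  ]
 [ 563.59717   -102.93492  ]
 [ 769.28284     -4.0785675]
 [ 634.6549     276.03522  ]]
192
[[0.527, 0.002, 0.144], [0.524, -0.007, 0.14], [0.518, -0.002, 0.142], [0.515, -0.001, 0.145], [0.512, -0.004, 0.145], [0.509, -0.004, 0.148], [0.506, -0.007, 0.153], [0.503, -0.01, 0.161], [0.5, -0.004, 0.159], [0.5, -0.016, 0.159], [0.497, -0.004, 0.161], [0.497, -0.015, 
[... 234 characters left out ...]
], [0.479, 0.082, 0.15], [0.481, 0.028, 0.155], [0.481, 0.017, 0.163], [0.476, 0.082, 0.146], [0.478, 0.037, 0.164], [0.478, 0.026, 0.165], [0.473, 0.085, 0.141], [0.474, 0.049, 0.163], [0.475, 0.037, 0.161], [0.475, 0.025, 0.16], [0.471, 0.075, 0.153], [0.471, 0.046, 0.163], [0.472, 0.034, 0.161], [0.468, 0.078, 0.152], [0.468, 0.061, 0.165], [0.468, 0.049, 0.162], [0.469, 0.037, 0.164], [0.465, 0.069, 0.16], [0.465, 0.058, 0.164], [0.466, 0.046, 0.164], [0.462, 0.072, 0.16], [0.462, 0.061, 0.166], [0.459, 0.075, 0.164], [0.459, 0.063, 0.163], [0.456, 0.075, 0.156], [0.456, 0.063, 0.163]]
((488.5762634277344, 33.733497619628906), (37.343780517578125, 106.41712951660156), 28.178285598754883)
```

```bash
python3 -m creep '[{"travel":[0,-0.03,-0.038],"yaw":-0.15,"claw":0.06},{"travel":[0,-0.06,-0.076],"yaw":-0.3,"claw":0.06},{"travel":[0,-0.09,-0.114],"yaw":-0.45,"claw":0.06},{"travel":[0,-0.12,-0.152],"yaw":-0.6,"claw":0.06},{"travel":[0,-0.15,-0.19],"yaw":-0.74,"claw":0.06}]'; python3 - <<'E'
from h import *
s=bot.sense();show(s);M=R.from_rotvec(s["eef_rot"]).as_matrix()
print(M.T@(np.array([.42,-.18,.23])-s["tcp_pos"]), M.T@(np.array([.481,.031,.23])-s["tcp_pos"]))
E
```

```text
time_s: 1.4
tcp_pos: [0.3203, -0.3979, 0.2315]
eef_rot: [1.588, 0.909, -1.588]
contact_force: [0.4, -0.7, 0.2]
width: 0.06
t 1.4 tcp [ 0.3203 -0.3979  0.2315] F [ 0.4 -0.7  0.2] w 0.06
[[0.0, 0.862, -0.506], [-0.001, -0.506, -0.862], [-1.0, 0.001, 0.0]]
[ 0.00143771 -0.02432638 -0.23841934] [ 0.00132203 -0.07856101 -0.45125869]
```

```bash
python3 -m creep '[{"travel":[0,-0.005,-0.048],"yaw":-0.14,"claw":0.06},{"travel":[0,-0.01,-0.096],"yaw":-0.28,"claw":0.06},{"travel":[0,-0.015,-0.144],"yaw":-0.42,"claw":0.06},{"travel":[0,-0.02,-0.191],"yaw":-0.56,"claw":0.06},{"travel":[0,-0.025,-0.238],"yaw":-0.7,"claw":0.06}]'; python3 - <<'E'
from h import *
s=bot.sense();show(s);M=R.from_rotvec(s["eef_rot"]).as_matrix()
print(M.T@(np.array([.481,.031,.23])-s["tcp_pos"]))
E
```

```text
time_s: 1.9
tcp_pos: [0.4202, -0.1805, 0.2317]
eef_rot: [1.084, 1.283, -1.084]
contact_force: [0.4, -0.3, 0.6]
width: 0.06
t 1.9 tcp [ 0.4202 -0.1805  0.2317] F [ 0.4 -0.3  0.6] w 0.06
[[0.001, 0.986, 0.168], [-0.001, 0.168, -0.986], [-1.0, 0.001, 0.001]]
[ 0.00159402  0.09544836 -0.19826119]
```

```bash
python3 -m creep '[{"travel":[0,0.019,-0.04],"yaw":-0.06,"claw":0.05},{"travel":[0,0.038,-0.08],"yaw":-0.12,"claw":0.05},{"travel":[0,0.057,-0.12],"yaw":-0.18,"claw":0.05},{"travel":[0,0.076,-0.16],"yaw":-0.24,"claw":0.05},{"travel":[0,0.095,-0.198],"yaw":-0.29,"claw":0.05}]'; python3 - <<'E'
from h import *
s=bot.sense();show(s);k=cams.calibration("wrist")
p,d=cams.camera("wrist");cv2.imwrite("pics/w1.png",p[:,:,::-1])
np.savez("w1.npz",d=d,K=k["camera_matrix"],o=k["origin"],r=k["rotation"],p=p)
for n in ["lid_handle","lid_hinge","balance_pin"]:
  print([(np.round(r["point"],3).tolist(),round(r["confidence"],2)) for r in nets.recognise("wrist",n)[:3]])
f=k["camera_matrix"][0,0];K=k["camera_matrix"]
v,u=np.mgrid[:384,:512];x=(u-K[0,2])/f;y=(v-K[1,2])/f;r=np.hypot(x,y)+1e-9
D=np.stack([x/r*np.tan(r),y/r*np.tan(r),np.ones_like(r)],-1)*d[...,None]
P=D@R.from_rotvec(k["rotation"]).as_matrix().T+k["origin"]
m=(d>0)&(abs(P[...,2]-.160)<.007)&(abs(P[...,0]-.48)<.07)&(abs(P[...,1]-.03)<.09)
q=P[m];print(len(q),q.min(0),q.max(0));print(np.argwhere(m).min(0),np.argwhere(m).max(0))
c=np.median(q,0);print("med",c);U,S,V=np.linalg.svd(q[:,:2]-q[:,:2].mean(0),full_matrices=0);print(V[0],np.degrees(np.arctan2(V[0][1],V[0][0])),S/np.sqrt(len(q)))
print(cv2.minAreaRect((q[:,:2]*1000).astype(np.float32)))
E
```

```text
time_s: 2.4
tcp_pos: [0.4815, 0.0304, 0.2318]
eef_rot: [0.868, 1.39, -0.867]
contact_force: [1.0, -1.5, 0.2]
width: 0.0498
t 2.4 tcp [0.4815 0.0304 0.2318] F [ 1.  -1.5  0.2] w 0.0498
[[0.001, 0.898, 0.44], [-0.0, 0.44, -0.898], [-1.0, 0.001, 0.001]]
[([0.556, 0.104, 0.124], 0.95)]
[]
[([0.56, 0.107, 0.119], 0.73)]
2070 [ 0.45154205 -0.01692364  0.15302768] [0.50803068 0.07999341 0.16294021]
[134 245] [264 269]
med [0.47445499 0.03686968 0.16017639]
[ 0.43016829 -0.90274871] -64.52175906744695 [0.0303282  0.00370744]
((479.5957946777344, 31.912281036376953), (17.622535705566406, 106.21202087402344), 24.84920883178711)
```

View pics/w1.png

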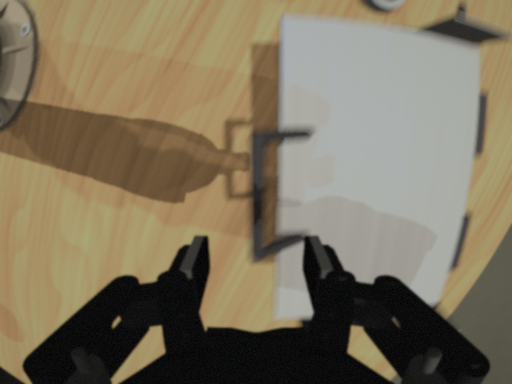

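The wrist view shows the bar vertical at columns 258–262, rows 135–255, centred between the fingers at (195,255) and (315,255). I'll descend and grip.

```bash
python3 -m creep '[{"travel":[0.03,-0.001,-0.001],"yaw":0.01,"claw":0.045},{"travel":[0.055,-0.001,-0.002],"yaw":0.01,"claw":0.04},{"travel":[0.075,-0.001,-0.002],"yaw":0.01,"claw":0.04},{"travel":[0.093,-0.001,-0.002],"yaw":0.01,"claw":0.04},{"travel":[0.093,-0.001,-0.002],"yaw":0.01,"claw":0.04}]'
python3 -m creep '[{"travel":[0,0,0],"yaw":0,"claw":0.02},{"travel":[0,0,0],"yaw":0,"claw":0.01},{"travel":[0,0,0],"yaw":0,"claw":0},{"travel":[0,0,0],"yaw":0,"claw":0},{"travel":[0,0,0],"yaw":0,"claw":0}]'
```

```text
time_s: 3.1
tcp_pos: [0.4778, 0.0279, 0.1361]
eef_rot: [0.877, 1.389, -0.882]
contact_force: [-0.2, -0.4, -0.2]
width: 0.0398
time_s: 3.6
tcp_pos: [0.4797, 0.0291, 0.1392]
eef_rot: [0.877, 1.385, -0.878]
contact_force: [-5.4, -4.1, 6.7]
width: 0.0098
```

```bash
python3 -m creep '[{"travel":[0,0,0],"yaw":0,"claw":0},{"travel":[0,0,0],"yaw":0,"claw":0},{"travel":[0,0,0],"yaw":0,"claw":0}]'
python3 - <<'E'
from h import *
p,d=cams.camera("wrist");cv2.imwrite("pics/w2.png",p[:,:,::-1]);show(bot.sense())
E
```

```text
time_s: 3.9
tcp_pos: [0.4797, 0.0291, 0.1392]
eef_rot: [0.877, 1.385, -0.878]
contact_force: [-4.8, -2.9, 6.0]
width: 0.0098
t 3.95 tcp [0.4797 0.0291 0.1392] F [-5.4 -3.2  6.1] w 0.0096
[[0.001, 0.904, 0.428], [-0.001, 0.428, -0.904], [-1.0, 0.0, 0.001]]
```

View pics/w2.png

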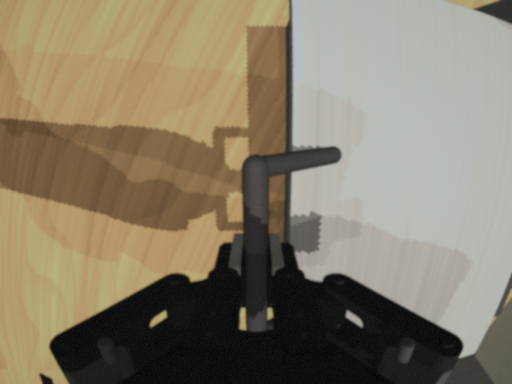

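The bar is held squarely between the pads at column 257, rows 240–330. Next I'll compute the arc in tool axes.

```bash
python3 - <<'E'
import numpy as np
for q0,qs in [(0,[.02,.05,.09,.13,.17]),(.17,[.21,.25,.29,.33,.37]),(.37,[.41,.45,.49,.53,.57]),(.57,[.61,.65,.69,.73,.77]),(.77,[.80,.83,.86,.88,.9])]:
    f=lambda q:np.array([-(228*np.sin(q)+45*np.cos(q)),-(228*np.cos(q)-45*np.sin(q))])
    print([np.round(f(q)-f(q0),1).tolist() for q in qs])
E
```

```text
[[-4.6, 0.9], [-11.3, 2.5], [-20.3, 5.0], [-29.2, 7.8], [-37.9, 10.9]]
[[-8.6, 3.5], [-17.1, 7.3], [-25.4, 11.5], [-33.5, 16.0], [-41.5, 20.8]]
[[-7.8, 5.1], [-15.3, 10.6], [-22.6, 16.3], [-29.7, 22.3], [-36.5, 28.6]]
[[-6.6, 6.6], [-12.9, 13.4], [-18.9, 20.5], [-24.7, 27.8], [-30.1, 35.3]]
[[-3.9, 5.8], [-7.6, 11.7], [-11.1, 17.7], [-13.4, 21.8], [-15.5, 25.9]]
```

```bash
python3 -m creep '[{"travel":[-0.0046,0.0009,0],"yaw":0,"claw":0},{"travel":[-0.0113,0.0025,0],"yaw":0,"claw":0},{"travel":[-0.0203,0.005,0],"yaw":0,"claw":0},{"travel":[-0.0292,0.0078,0],"yaw":0,"claw":0},{"travel":[-0.0379,0.0109,0],"yaw":0,"claw":0}]'
python3 -m creep '[{"travel":[-0.0086,0.0035,0],"yaw":0,"claw":0},{"travel":[-0.0171,0.0073,0],"yaw":0,"claw":0},{"travel":[-0.0254,0.0115,0],"yaw":0,"claw":0},{"travel":[-0.0335,0.016,0],"yaw":0,"claw":0},{"travel":[-0.0415,0.0208,0],"yaw":0,"claw":0}]'
```

```text
time_s: 4.45
tcp_pos: [0.489, 0.0336, 0.1768]
eef_rot: [0.876, 1.387, -0.879]
contact_force: [-2.0, -6.0, -1.9]
width: 0.0099
time_s: 4.95
tcp_pos: [0.5068, 0.0421, 0.2181]
eef_rot: [0.875, 1.389, -0.881]
contact_force: [-8.4, -7.2, 1.8]
width: 0.0098
```

```bash
python3 -m creep '[{"travel":[-0.0078,0.0051,0],"yaw":0,"claw":0},{"travel":[-0.0153,0.0106,0],"yaw":0,"claw":0},{"travel":[-0.0226,0.0163,0],"yaw":0,"claw":0},{"travel":[-0.0297,0.0223,0],"yaw":0,"claw":0},{"travel":[-0.0365,0.0286,0],"yaw":0,"claw":0}]'
python3 - <<'E'
from h import *
p,d=cams.camera("scene");cv2.imwrite("pics/s2.png",cv2.resize(p[80:280,130:380,::-1],(750,600)));show(bot.sense())
E
```

```text
time_s: 5.45
tcp_pos: [0.5319, 0.0542, 0.2557]
eef_rot: [0.874, 1.389, -0.883]
contact_force: [-16.6, -8.1, 14.6]
width: 0.0101
t 5.5 tcp [0.533  0.0547 0.257 ] F [-18.6  -9.8  17.2] w 0.0095
[[-0.003, 0.904, 0.428], [-0.003, 0.428, -0.904], [-1.0, -0.004, 0.001]]
```

View pics/s2.png

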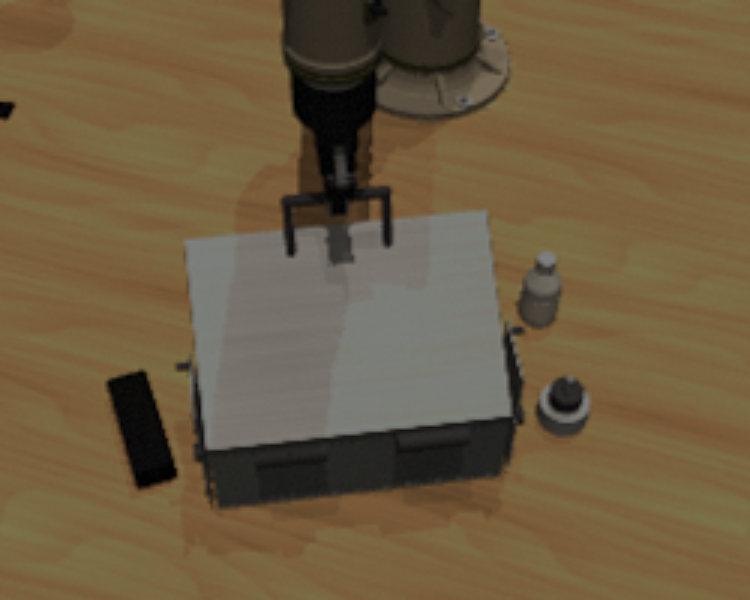

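The lid is about 30° open, the bar is still in the fingers and the bystanders haven't moved. There is about 25 N pushing radially outward, so I'll ease the arc outward 2 mm.

```bash
python3 -m creep '[{"travel":[-0.0076,0.0056,0],"yaw":0,"claw":0},{"travel":[-0.0143,0.0119,0],"yaw":0,"claw":0},{"travel":[-0.0204,0.019,0],"yaw":0,"claw":0},{"travel":[-0.0262,0.0263,0],"yaw":0,"claw":0},{"travel":[-0.0316,0.0338,0],"yaw":0,"claw":0}]'

```

```text
time_s: 6.0
tcp_pos: [0.5639, 0.0696, 0.2881]
eef_rot: [0.876, 1.386, -0.879]
contact_force: [-10.2, -5.3, 15.1]
width: 0.0098
```

```bash
python3 -m creep '[{"travel":[-0.0044,0.0053,0],"yaw":0,"claw":0},{"travel":[-0.0086,0.0107,0],"yaw":0,"claw":0},{"travel":[-0.0123,0.0167,0],"yaw":0,"claw":0},{"travel":[-0.0146,0.0208,0],"yaw":0,"claw":0},{"travel":[-0.0167,0.0249,0],"yaw":0,"claw":0}]'
python3 -m creep '[{"travel":[-0.0005,0.001,0],"yaw":0,"claw":0},{"travel":[-0.0005,0.001,0],"yaw":0,"claw":0},{"travel":[-0.0005,0.001,0],"yaw":0,"claw":0},{"travel":[-0.0005,0.001,0],"yaw":0,"claw":0}]'
cat > q.py <<'E'
from h import *
s=bot.sense();show(s);t=np.array(s["tcp_pos"])
h=.228-(t[:2]-[.4797,.0291])@np.array([.904,.428]);z=t[2]-.1392+.045
print("q kin",np.arctan2(z,h)-.1949,"r",np.hypot(z,h))
p,d,P=cloud("scene")
ex=np.array([.9026,.4305]);ey=np.array([-.4305,.9026]);H=np.array([.4797,.0291])+.228*ex
X=P[...,:2]-H;a=-(X@ex);b=X@ey
m=(d>0)&(a>.01)&(a<.21)&(abs(b)<.13)&(abs(b)>.06)&(P[...,2]>.15)&(P[...,2]<.35)
A=np.c_[a[m],P[...,2][m]-.112]
# robust line: a,z
l=cv2.fitLine(A.astype(np.float32),cv2.DIST_HUBER,0,.005,.001).ravel();print(m.sum(),"q cam",np.arctan2(abs(l[1]),abs(l[0])),l)
E
python3 q.py
```

```text
time_s: 6.5
tcp_pos: [0.5871, 0.0808, 0.3047]
eef_rot: [0.877, 1.386, -0.877]
contact_force: [-6.1, -4.0, 8.6]
width: 0.0095
time_s: 6.9
tcp_pos: [0.5879, 0.0812, 0.3051]
eef_rot: [0.878, 1.385, -0.877]
contact_force: [-4.9, -4.4, 9.2]
width: 0.0097
t 6.9 tcp [0.5879 0.0812 0.3051] F [-4.9 -4.4  9.2] w 0.0097
[[0.001, 0.904, 0.428], [-0.0, 0.428, -0.904], [-1.0, 0.001, 0.001]]
q kin 0.9030687174704305 r 0.23693284038742765
2843 q cam 0.89271957 [0.6272964  0.7787806  0.06544251 0.09796996]
```

Kinematics and the depth plane agree (0.903 and 0.893 rad), and the hold past balance lasted over 0.4 s. Now I'll ease down to about 0.65.

```bash
python3 - <<'E'
import numpy as np
f=lambda q:236.5*np.array([-np.sin(q+.195),-np.cos(q+.195)])
for q0,qs in [(.9,[.885,.86,.835,.81,.785]),(.785,[.76,.73,.70,.675,.655])]:
    print([np.round(f(q)-f(q0),1).tolist() for q in qs])
E
```

```text
[[1.6, -3.1], [4.5, -8.3], [7.5, -13.4], [10.6, -18.5], [13.8, -23.4]]
[[3.4, -4.9], [7.5, -10.6], [11.9, -16.2], [15.6, -20.8], [18.7, -24.4]]
```

```bash
python3 -m creep '[{"travel":[0.0016,-0.0031,0],"yaw":0,"claw":0},{"travel":[0.0045,-0.0083,0],"yaw":0,"claw":0},{"travel":[0.0075,-0.0134,0],"yaw":0,"claw":0},{"travel":[0.0106,-0.0185,0],"yaw":0,"claw":0},{"travel":[0.0138,-0.0234,0],"yaw":0,"claw":0}]'
python3 -m creep '[{"travel":[0.0034,-0.0049,0],"yaw":0,"claw":0},{"travel":[0.0075,-0.0106,0],"yaw":0,"claw":0},{"travel":[0.0119,-0.0162,0],"yaw":0,"claw":0},{"travel":[0.0156,-0.0208,0],"yaw":0,"claw":0},{"travel":[0.0187,-0.0244,0],"yaw":0,"claw":0}]'
python3 -m creep '[{"travel":[0,0,0],"yaw":0,"claw":0},{"travel":[0,0,0],"yaw":0,"claw":0},{"travel":[0,0,0],"yaw":0,"claw":0},{"travel":[0,0,0],"yaw":0,"claw":0},{"travel":[0,0,0],"yaw":0,"claw":0}]'
python3 q.py;python3 q.py; python3 - <<'E'
from h import *
p,d=cams.camera("scene");cv2.imwrite("pics/s3.png",cv2.resize(p[80:280,130:380,::-1],(750,600)))
for n in ["battery","glue","gearbox"]: print(n,[np.round(r["point"],3).tolist() for r in nets.recognise("scene",n)[:2]])
E
```

```text
time_s: 7.45
tcp_pos: [0.5673, 0.0712, 0.2913]
eef_rot: [0.878, 1.384, -0.876]
contact_force: [-2.3, -3.9, 7.7]
width: 0.0093
time_s: 7.95
tcp_pos: [0.5451, 0.0606, 0.2714]
eef_rot: [0.878, 1.385, -0.876]
contact_force: [-1.3, -4.2, 4.6]
width: 0.0098
time_s: 8.45
tcp_pos: [0.5449, 0.0605, 0.2712]
eef_rot: [0.877, 1.386, -0.877]
contact_force: [-2.3, -5.0, 6.5]
width: 0.0095
t 8.45 tcp [0.5449 0.0605 0.2712] F [-2.3 -5.   6.5] w 0.0095
[[0.0, 0.904, 0.428], [-0.0, 0.428, -0.904], [-1.0, 0.0, 0.001]]
q kin 0.6545612489406073 r 0.23567944294701898
2587 q cam 0.63971555 [0.8022656  0.5969673  0.0965054  0.08514745]
t 8.5 tcp [0.5449 0.0605 0.2712] F [-3.4 -4.9  6.3] w 0.0095
[[0.0, 0.904, 0.428], [-0.0, 0.428, -0.904], [-1.0, 0.0, 0.001]]
q kin 0.6545504150484807 r 0.23568427209749923
2574 q cam 0.63913906 [0.8026096  0.5965047  0.09662168 0.08523659]
battery [[0.707, -0.115, 0.034]]
glue [[0.409, 0.254, 0.055]]
gearbox [[0.539, 0.312, 0.03]]
```

View pics/s3.png

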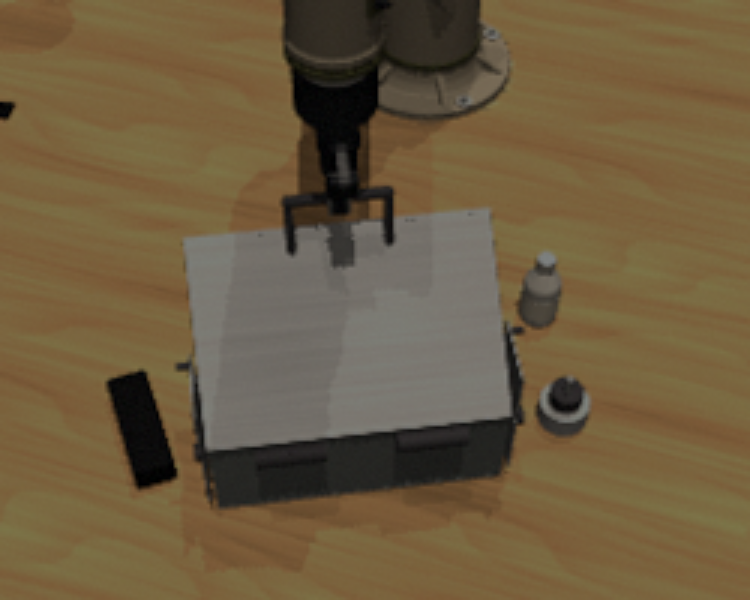

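The bar (about (340,200)) is still in the fingers, the lid is motionless at about 0.645 rad, and the bystanders are where they were. I'm handing in.

```bash
python3 - <<'E'
from h import *
print(bot.hand_in());show(bot.sense())
E
```

```text
the job is handed in; nothing more can be done
None
the job is handed in; nothing more can be done
```

I gripped the bar handle and raised the lid along its arc to about 0.90 rad, where I held it for over 0.4 s. I then eased it down and handed in with the gripper still holding it motionless, about 6 degrees below the balance point. No verdict was given.

- **Lid angle at the end:** arm kinematics gave 0.655 rad and the depth camera 0.640 rad. They differ by 0.015 rad, but both are inside 0.58 to 0.72. The arm pose did not change between the last two readings, and about 8.5 s had been used.
- **Bystanders:** the battery, glue bottle and gear motor showed within about 5 mm of their first positions, which is about what the network can resolve.
- **Readings that disagreed:** the finger opening read 9.5–10 mm on the 12 mm bar, though the pictures showed the bar squarely held. The arc radius measured about 236 mm against the nominal 232 mm. That caused about 25 N of side force partway up, so I shifted the path outward by 3–4 mm. The force was under 10 N at the end.

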